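Ready a funnel and take the safety cap off the cleaner jug

ROBOT

A 6-joint arm with a two-finger parallel gripper is mounted at the origin on the work surface. World frame = base frame: x ahead of the robot, y to its left, z up, the work surface at z = 0. Lengths are in m, angles in rad, forces in N, time in s.
With the tool pointing down it reaches from about 0.275 to 0.875 m from the base axis. Payload 12.5 kg.
Tool frame: the origin (TCP) lies on the centre line of the jaws, within the pads' length; the fingertips stand r.finger_overhang ahead of it and the grasp point (between the pads) lies 3 mm ahead of it (r.finger_overhang is the distance from the TCP to the fingertips, in m); z points along the fingers, y is the line along which they close (so a half turn about z gives the same grasp; the last joint's range is limited). The gripper opens to 85 mm and grips with 20 to 120 N. Pads are 22 mm wide; open, the fingers measure 114 mm over their backs; the gripper's body (76 mm by 85 mm) begins 54 mm behind the grasp point. The pads swing forward as they close: fully open they stand 13 mm farther back than shut.
Start: joints at [1.098, 0.351, 1.652, -0, 1.139, -0.085], TCP at [0.208, 0.509, 0.253] pointing down, gripper open.
Joint ranges: [-2.75, 2.75], [-0.79, 2.1], [0.01, 2.65], [-1.57, 4.71], [0.07, 3.14], [-2.87, 2.87]. Speed limits (rad/s): [2.22, 2.22, 2.79, 3.14, 3.14, 3.14].

INTERFACE

Orientations are given as a unit quaternion [x, y, z, w].
In Python, from cell import r, optics gives the robot as it stands. The module is installed in compiled form; this text tells all that it offers. Calls block until the motion is done:
- r.move_to(position, orientation): joint-space move of the TCP to a pose.
- r.move_linear(position, rot=None, vel=0.15): straight line of the TCP; rot=None keeps the orientation; vel is the mean speed in m/s.
- r.set_joints(angles): joint-space move.
- r.set_gripper(opening, squeeze=None): opening from 0.0 (shut) to 1.0 (fully open); squeeze is the grip in N (None keeps the last); returns when the fingers have stopped.
- r.sleep(seconds).
- r.inverse_kinematics(position, orientation): joint angles nearest the present ones, or None.
- optics.get_image(name): name is "scene" or "top"; returns a dict with "pixels" (420x560x3 uint8, red, green, blue), "depth" (420x560 float32, m along the optical axis (not along the pixel's ray), 0 where there is no reading), "fx", "fy", "cx", "cy" (pixels), "D" ([k1, k2, p1, p2, k3] as OpenCV has them; the pictures are not rectified), "camera_from_world" (4x4, takes a point from world to camera coordinates). Camera axes: x right, y down, z forward; pixel columns grow to the right and rows downward; lengths in m; the calibration is good to about 2 mm. A picture is of the moment at which its call begins.
A pose or a line that the arm cannot do raises r.PlanningError and nothing moves.
- r.hand_in(): hands the job in; it is judged then, once.
Readings, each from a call of its own:
- r.current_t(): time.
- r.current_q(): joint angles.
- r.current_qvel(): joint speeds.
- r.current_effort(): joint torques, N m.
- r.current_tool_pos(): TCP position.
- r.current_ee_rot(): TCP orientation.
- r.current_contact_force(): force on the tool from outside, world axes, zero at the start.
- r.current_torque(): the same for the moment, N m.
- r.current_opening(): opening from 0.0 (shut) to 1.0 (fully open).
- r.current_finger_force(): force on a finger pad.
Only numpy, scipy, OpenCV 4.12 (cv2) and the standard library are available. Lean on these libraries where they do the work, as an engineer would, in place of code of your own. Each camera call takes 0.05 s, during which the arm holds its last target. There are 200 camera calls.

TASK

Get ready to decant cleaner: first take the funnel out of the ceramic pot and set it stem down, fully seated and upright, in the open neck of the uncapped jug, and let go of it. Then press the push-and-turn safety cap of the other jug down, twist it about a quarter turn anticlockwise (seen from above) while it is down, lift it off, and finish still holding the cap level in the gripper about a hand's breadth (8 cm) straight above its jug. Do not knock either the open jug or the pot over or shift them noticeably, and leave the other things on the table where they are.

Things in the scene. Friction and masses are not known exactly. Their poses are not given: they have to be found in the camera images.
- funnel: Grey hard silicone funnel, 92 mm tall, 60 g, loose, standing stem down in the pot. Origin: centre of the stem's lower end; z up its axis. Stem 16 mm across at its end, 22 mm at 40 mm height; cone from there to 60 mm across at 68 mm height; round upright collar 60 mm across from 68 to 92 mm, wall 3 mm: grip across it from above at about 80 mm.
- pot: White ceramic pot, 80 mm tall, 76 mm across, opening 48 mm, wall 12 mm, loose, 0.5 kg, where the funnel stands at the start. Origin: centre of its underside.
- receiver_jug: Round clear plastic jug with an open neck and no cap, loose, 0.4 kg, 104 mm across, 135 mm tall; loop handle on its own -x side reaching 84 mm from the axis. Origin: centre of its underside.
- mouth (a point): Centre of the open jug's mouth, on its axis at rim height, 135 mm above its underside. Neck 37 mm outside, 28 mm inside diameter, upper 23 mm straight. A seated funnel's cone rests on the rim with its stem end about 44 mm below this point.
- cleaner_jug: Square-bodied clear plastic jug, 120 x 110 mm, fixed to the table by a low steel bracket (136 x 126 x 30 mm); wears the safety cap. Loop handle on its own -x side reaching 92 mm from the axis. Origin: centre of its underside, on the neck's axis. Shoulder ends at 155 mm, neck top at 182 mm height.
- cap: White push-and-turn cap, 50 g, loose but locked on the cleaner jug: round, 62 mm across, 30 mm tall, with an upright grip bar across its top (50 mm long along the cap's x, 12 mm thick along y, from 30 to 56 mm above the origin). Origin: centre of its underside, z up. Locked, it is 166 mm above the jug's underside, its x along the jug's x; about 2 mm side play.
- cap_bar (a point): Centre of the cap's grip bar, 43 mm above the cap's origin. A spring pushes the cap up (4.5 N locked, 9 N fully down). It turns only when pushed down over 6 mm (bottoms at 9 mm), and only anticlockwise seen from above; once turned 1.0 to 2.2 rad (1.25 is safe) it rises about 3 mm and lifts off freely.
- measuring_cup: Bystander: steel measuring cup, 72 mm across, 55 mm tall, flat handle to its own +x reaching 110 mm. Origin: centre of underside.
- spare_cap: Bystander: small plain white disc-shaped screw cap, 44 mm across, 16 mm tall, lying on the table. Origin: centre of underside.
- jar: Bystander: glass jar with steel lid, 56 mm across, 85 mm tall. Origin: centre of underside.
- brush: Bystander: wooden brush about 160 mm long lying along its own x.
- bowl: Bystander: white ceramic bowl, 90 mm across, 40 mm tall. Origin: centre of underside.
- soap_dish: Bystander: white ceramic block 45 x 35 x 18 mm. Origin: centre of underside.

How it is judged:
On the way, in this order (a step that is already met when the one before it is completed fails the run):
1. the funnel sits in the open jug's neck, upright, and is released (z of funnel in the frame of receiver_jug below 0.1 m and horizontal distance between funnel and mouth below 0.01 m and angle between the z axis of funnel and the z axis of receiver_jug, either way round below 0.2 rad and angle between receiver_jug's own z axis and vertical below 0.1 rad and contact force between the fingers and funnel below 0.1 N and linear speed of funnel below 0.02 m/s), for 0.2 s.
2. the cap is pushed down by nearly 6 mm before it is turned (z of cap in the frame of cleaner_jug below 0.1602 m and angle between the x axis of cap and the x axis of cleaner_jug, either way round below 0.3 rad), for 0.05 s.
3. the cap is turned past its lugs while still on the neck (angle between the x axis of cap and the x axis of cleaner_jug, either way round above 0.85 rad and z of cap in the frame of cleaner_jug below 0.176 m), for 0.05 s.
At the end, for the whole second after the job is handed in: Funnel seated in the open jug (stem end under 100 mm above its underside, within 10 mm and 0.2 rad of its axis), jug upright, funnel released, at rest; cap held still in the fingers, level within 0.35 rad, 40 to 150 mm above its locked height, within 40 mm of its jug axis, not touching that jug (all of step 1 and z of cap in the frame of cleaner_jug between 0.206 and 0.316 m and horizontal distance between cap and cleaner_jug below 0.04 m and angle between cap's own z axis and vertical below 0.35 rad and contact force between the fingers and cap above 1 N and contact force between cap and cleaner_jug below 0.1 N and linear speed of cap below 0.03 m/s); the arm keeps its last pose, push and grip.
It fails at once if the open jug is tipped or shifted by more than 50 mm (angle between receiver_jug's own z axis and vertical above 0.4 rad or distance of receiver_jug from where it was at the start of the episode above 0.05 m).
It fails at once if the pot is tipped or shifted by more than 50 mm (angle between pot's own z axis and vertical above 0.4 rad or distance of pot from where it was at the start of the episode above 0.05 m).
It fails at once if another thing on the table is shifted by more than 40 mm (distance of any of measuring_cup, spare_cap, jar, brush, bowl, soap_dish from where it was at the start of the episode above 0.04 m).
It also fails if it takes over 64 s, if anything falls off the work surface, if the arm or the gripper's body presses on something with over 40 N, if the wrist force passes 120 N, or if a joint passes its speed limit or range.

## Working session

There is one attempt and no reset: what is moved stays moved. The work goes in short steps, each a Python script; the robot and the scene stay as the last script left them, time stands still between calls to the robot, and variables do not carry over. Pictures are saved under pics/ and viewed, at most 10 in all, crops included, and the job is handed in when it is done.

```bash
mkdir -p pics; cat > h.py <<'E'
import numpy as np, cv2
from cell import r, optics
def cloud(im):
    h,w=im['depth'].shape
    u,v=np.meshgrid(np.arange(w),np.arange(h))
    K=np.array([[im['fx'],0,im['cx']],[0,im['fy'],im['cy']],[0,0,1]])
    n=cv2.undistortPoints(np.stack([u,v],-1).reshape(-1,1,2).astype(float),K,np.array(im['D'])).reshape(h,w,2)
    d=im['depth'][...,None]
    P=np.concatenate([n*d,d],-1)
    T=np.linalg.inv(im['camera_from_world'])
    W=P@T[:3,:3].T+T[:3,3]; W[im['depth']==0]=np.nan
    return W,n,T
def onplane(n,T,u,v,z):
    d=T[:3,:3]@np.r_[n[int(v),int(u)],1]; return T[:3,3]+d*(z-T[2,3])/d[2]
E
python3 - <<'E'
from h import *
for k in("scene","top"):
    im=optics.get_image(k); np.save(k,im,allow_pickle=True)
    cv2.imwrite(f"pics/{k}0.png",im['pixels'][...,::-1])
    T=np.linalg.inv(im['camera_from_world']);print(k,T[:3,3],T[:3,2],im['fx'])
print(r.current_t(),r.finger_overhang,r.current_ee_rot(),r.current_opening())
E
```

```text
scene [ 1.18914344 -0.5321243   0.80766311] [-0.61257411  0.51039872 -0.60352805] 506.67731179365774
top [0.48820143 0.02112475 1.1946688 ] [ 0.03923146  0.00741252 -0.99920266] 415.9153250061988
0.1 0.022 [ 1.92680383e-01  9.81261427e-01 -5.12936338e-04 -1.35434063e-04] 0.9950240136311042
```

View pics/scene0.png

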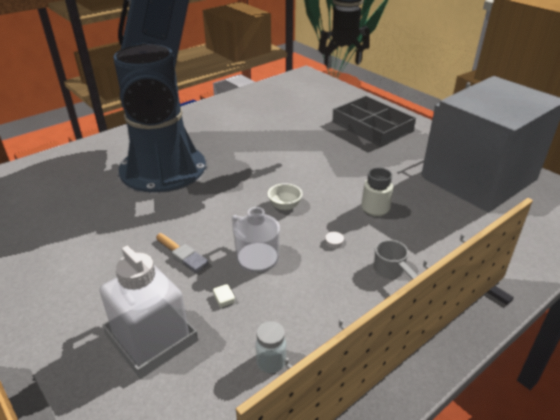

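View pics/top0.png

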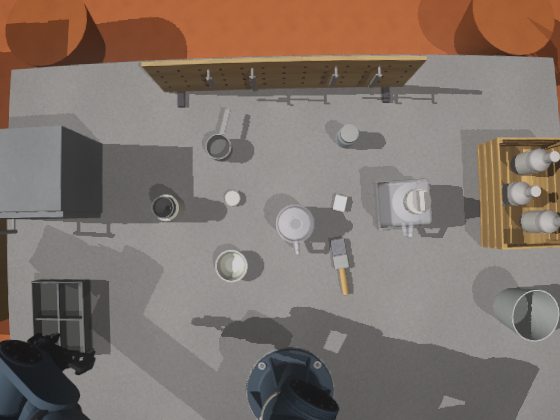

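The scene view shows the pot with dark funnel at (378,190), the open jug at (256,240), and the capped jug at (145,310). In the top view they are at (165,207), (295,222) and (405,203).

```bash
python3 - <<'E'
from h import *
L=lambda k:np.load(k+'.npy',allow_pickle=True).item()
t=L('top');s=L('scene')
def crop(im,u,v,w=32): return cv2.resize(im['pixels'][v-w:v+w,u-w:u+w,::-1],(260,260),interpolation=cv2.INTER_CUBIC)
cv2.imwrite('pics/c0.png',np.vstack([np.hstack([crop(t,165,207),crop(t,295,222),crop(t,405,203)]),np.hstack([crop(s,378,190),crop(s,256,225),crop(s,135,265)])]))
W,n,T=cloud(t)
for nm,(u,v),w in (('pot',(165,207),22),('jug',(295,222),24),('cl',(405,203),36)):
    print(nm)
    P=W[v-w:v+w,u-w:u+w].reshape(-1,3);P=P[np.isfinite(P[:,2])]
    h,e=np.histogram(P[:,2],bins=np.arange(-.01,.26,.01));print(dict(zip(np.round(e,2),h)))
    for lo,hi in ((.1,.125),(.125,.15),(.15,.18),(.18,.205),(.205,.24)):
        Q=P[(P[:,2]>lo)&(P[:,2]<hi)]
        if len(Q)>5: print(lo,len(Q),Q.mean(0).round(4),Q.min(0).round(3),Q.max(0).round(3))
E
```

```text
pot
{np.float64(-0.01): np.int64(633), np.float64(0.0): np.int64(572), np.float64(0.01): np.int64(13), np.float64(0.02): np.int64(29), np.float64(0.03): np.int64(33), np.float64(0.04): np.int64(33), np.float64(0.05): np.int64(38), np.float64(0.06): np.int64(79), np.float64(0.07): np.int64(193), np.float64(0.08): np.int64(142), np.float64(0.09): np.int64(46), np.float64(0.1): np.int64(50), np.float64(0.11): np.int64(68), np.float64(0.12): np.int64(0), np.float64(0.13): np.int64(0), np.float64(0.14): np.int64(0), np.float64(0.15): np.int64(0), np.float64(0.16): np.int64(0), np.float64(0.17): np.int64(0), np.float64(0.18): np.int64(0), np.float64(0.19): np.int64(0), np.float64(0.2): np.int64(0), np.float64(0.21): np.int64(0), np.float64(0.22): np.int64(0), np.float64(0.23): np.int64(0), np.float64(0.24): np.int64(0)}
0.1 118 [0.5318 0.3279 0.1092] [0.503 0.298 0.1  ] [0.562 0.357 0.116]
jug
{np.float64(-0.01): np.int64(651), np.float64(0.0): np.int64(542), np.float64(0.01): np.int64(1), np.float64(0.02): np.int64(0), np.float64(0.03): np.int64(2), np.float64(0.04): np.int64(0), np.float
[... 1320 characters left out ...]
nt64(14), np.float64(0.16): np.int64(7), np.float64(0.17): np.int64(34), np.float64(0.18): np.int64(36), np.float64(0.19): np.int64(338), np.float64(0.2): np.int64(35), np.float64(0.21): np.int64(47), np.float64(0.22): np.int64(87), np.float64(0.23): np.int64(0), np.float64(0.24): np.int64(0)}
0.1 176 [ 0.5033 -0.2839  0.1151] [ 0.442 -0.368  0.1  ] [ 0.592 -0.26   0.125]
0.125 1297 [ 0.5295 -0.3061  0.1381] [ 0.465 -0.374  0.125] [ 0.59  -0.261  0.15 ]
0.15 55 [ 0.5268 -0.2951  0.1677] [ 0.498 -0.317  0.15 ] [ 0.56  -0.287  0.179]
0.18 388 [ 0.5287 -0.3133  0.1947] [ 0.498 -0.348  0.18 ] [ 0.562 -0.286  0.205]
0.205 155 [ 0.5293 -0.3158  0.2187] [ 0.505 -0.324  0.206] [ 0.555 -0.31   0.225]
```

View pics/c0.png

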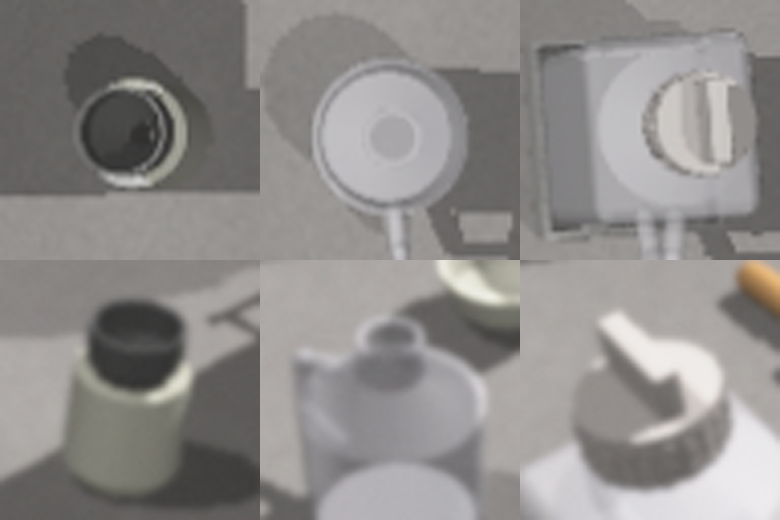

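The crops show the funnel seated nearly upright in the pot, the clear jug mouth, and the cap's grip bar lying roughly along world x. Next I'll refine these positions from both views.

```bash
python3 - <<'E'
from h import *
from scipy.optimize import least_squares
L=lambda k:np.load(k+'.npy',allow_pickle=True).item()
def fit(Q):
    s=least_squares(lambda p:np.hypot(Q[:,0]-p[0],Q[:,1]-p[1])-p[2],[*Q[:,:2].mean(0),.03],loss='soft_l1',f_scale=.002)
    return s.x.round(4),np.abs(s.fun).mean().round(4)
for k in('top','scene'):
    W,n,T=cloud(L(k)); P=W.reshape(-1,3);P=P[np.isfinite(P[:,2])]
    near=lambda x,y,R:P[np.hypot(P[:,0]-x,P[:,1]-y)<R]
    for nm,x,y,R,lo,hi in(('funnel',.532,.328,.04,.108,.12),('mouth',.482,-.0195,.025,.128,.145),('pot',.532,.328,.05,.072,.085),('capside',.529,-.3155,.045,.17,.2)):
        Q=near(x,y,R);Q=Q[(Q[:,2]>lo)&(Q[:,2]<hi)]
        A=np.c_[Q[:,0]-x,Q[:,1]-y,np.ones(len(Q))]
        print(k,nm,len(Q),*fit(Q),'plane',np.linalg.lstsq(A,Q[:,2],rcond=None)[0].round(3),'zmax',Q[:,2].max().round(4))
    Q=near(.529,-.3155,.035);Q=Q[Q[:,2]>.214]
    rc=cv2.minAreaRect(Q[:,:2].astype(np.float32)*1000);print('bar',rc,len(Q),np.median(Q[:,2]))
    Q=near(.529,-.3155,.035);Q=Q[Q[:,2]>.2175];vx=cv2.fitLine(Q[:,:2].astype(np.float32),cv2.DIST_HUBER,0,.001,.001).ravel();print(vx)
# obstacles
W,n,T=cloud(L('top'))
for nm,u,v in(('spare',232,198),('bowl',231,265),('cup',218,148),('jar',347,134),('dish',341,203),('brush',340,265),('jug handle',297,248),('cl handle',408,230)): print(nm,np.round(W[v,u],3))
E
```

```text
top funnel 84 [0.5317 0.3279 0.0287] 0.0008 plane [-0.004 -0.005  0.111] zmax 0.1159
top mouth 67 [ 0.4814 -0.0193  0.0163] 0.0011 plane [-0.008 -0.03   0.134] zmax 0.1377
top pot 270 [0.5313 0.3212 0.0272] 0.0043 plane [-0.003  0.015  0.079] zmax 0.085
top capside 408 [ 0.5291 -0.318   0.0263] 0.0048 plane [ 0.025 -0.136  0.193] zmax 0.1999
bar ((529.516357421875, -317.2630310058594), (50.28883361816406, 12.216444969177246), 2.887786626815796) 125 0.22116717265812758
[ 0.99960005  0.02828055  0.52914816 -0.31725532]
scene funnel 107 [0.5326 0.3247 0.029 ] 0.0016 plane [-0.006 -0.008  0.11 ] zmax 0.1145
scene mouth 120 [ 0.4829 -0.0246  0.0164] 0.0013 plane [0.007 0.016 0.133] zmax 0.1368
scene pot 235 [0.5332 0.3223 0.0308] 0.0036 plane [-0.046  0.058  0.08 ] zmax 0.0848
scene capside 924 [ 0.5352 -0.322   0.0263] 0.004 plane [-0.239  0.074  0.194] zmax 0.2
bar ((533.1541137695312, -322.08306884765625), (51.51955032348633, 11.710792541503906), 3.632648468017578) 173 0.22055563698547997
[ 0.998779    0.04940136  0.53311074 -0.3221023 ]
spare [0.558 0.154 0.014]
bowl [0.367 0.161 0.008]
cup [0.704 0.194 0.004]
jar [ 0.719 -0.167  0.086]
dish [ 0.536 -0.155  0.017]
brush [ 0.361 -0.148  0.019]
jug handle [ 0.416 -0.025  0.082]
cl handle [ 0.458 -0.315  0.116]
```

```bash
python3 - <<'E'
from h import *
D=[1,0,0,0];D2=[0,1,0,0]
print('up',r.finger_overhang)
for q in(D,D2): 
    for p in([.532,.326,.2],[.482,-.022,.25],[.531,-.3195,.23]):
        a=r.inverse_kinematics(p,q);print(None if a is None else np.round(a,2))
from scipy.spatial.transform import Rotation as R
for q in(D,D2):
    a=r.inverse_kinematics([.531,-.3195,.22],(R.from_euler('z',1.35)*R.from_quat(q)).as_quat());print(None if a is None else np.round(a,2))
r.move_to([.532,.3263,.2],D2)
r.move_linear([.532,.3263,.112],vel=.12)
print('F',np.round(r.current_contact_force(),1))
r.set_gripper(0,30)
print(r.current_opening(),r.current_finger_force(),r.finger_overhang,np.round(r.current_contact_force(),2),r.current_tool_pos(),r.current_t())
E
```

```text
up 0.022
[ 0.48  0.54  1.5  -0.    1.1   2.05]
[-0.14  0.23  1.82 -0.    1.09  1.43]
[-0.62  0.5   1.49 -0.    1.16  0.95]
[ 0.48  0.54  1.5  -0.    1.1  -1.1 ]
[-0.14  0.23  1.82 -0.    1.09 -1.71]
[-0.62  0.5   1.49 -0.    1.16 -2.19]
[-0.62  0.51  1.49 -0.    1.14 -0.4 ]
[-0.62  0.51  1.49 -0.    1.14  2.75]
F [-0.5 -0.1  0.1]
0.689689446396465 32.2733598947525 0.022 [0.41 2.4  2.33] [0.53231045 0.32669609 0.11264624] 2.7417
```

```bash
python3 - <<'E'
from h import *
r.move_linear([.532,.3263,.13],vel=.05)
r.move_linear([.532,.3263,.30],vel=.15)
print(r.current_opening(),r.current_finger_force(),np.round(r.current_contact_force(),2))
r.move_to([.482,-.022,.30],[0,1,0,0])
out=[]
for k in("scene","top"):
    im=optics.get_image(k); np.save(k+'1',im,allow_pickle=True)
    c=np.r_[r.current_tool_pos()-[0,0,.09],1]; p=(im['camera_from_world']@c)[:3]
    u,v=int(im['fx']*p[0]/p[2]+im['cx']),int(im['fy']*p[1]/p[2]+im['cy'])
    v0=np.clip(v-45,0,320);out.append(cv2.resize(im['pixels'][v0:v0+100,max(u-50,0):u+50,::-1],(400,400),interpolation=cv2.INTER_CUBIC));print(u-50,v0)
cv2.imwrite('pics/g1.png',np.hstack(out));print(r.current_t(),r.current_tool_pos())
E
```

```text
0.6916073795014698 32.29214429855347 [ 0.52  0.7  -0.82]
205 137
247 178
5.9583 [ 0.48233449 -0.02120272  0.29991757]
```

View pics/g1.png

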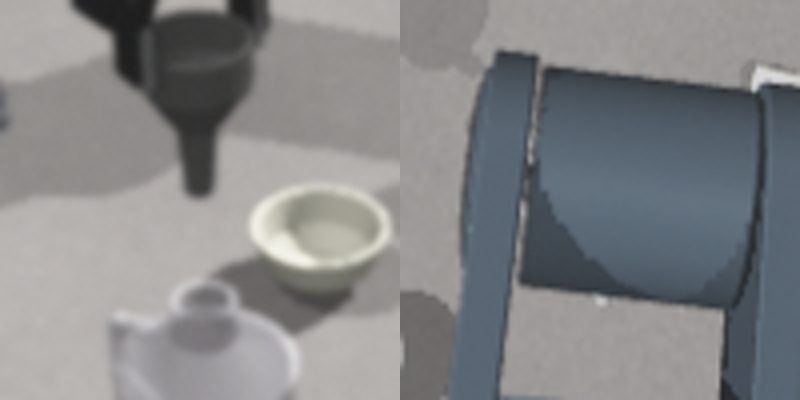

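The scene view shows the funnel hanging upright, with its stem tip at about (254.5,184.5). The mouth centre is at about (256,211). I'll compare both rays from the same camera so its calibration error cancels.

```bash
python3 - <<'E'
from h import *
im=np.load('scene1.npy',allow_pickle=True).item()
W,n,T=cloud(im)
g=im['pixels'].astype(int).sum(2)
# stem centre per row (dark), rows just above the tip
for v in range(172,187):
    m=np.where(g[v,240:270]<230)[0]+240
    if len(m): print(v,m.min(),m.max(), onplane(n,T,round(m.mean()),v,.208).round(4), np.nanmedian(W[v,m],axis=0).round(4))
P=W.reshape(-1,3);P=P[np.isfinite(P[:,2])]
from scipy.optimize import least_squares
Q=P[(np.hypot(P[:,0]-.482,P[:,1]+.022)<.045)&(P[:,2]>.228)&(P[:,2]<.275)]
print(len(Q))
A=np.c_[Q[:,:2]]
# collar outer: rows z in .28-.298
Q=P[(np.hypot(P[:,0]-.482,P[:,1]+.022)<.035)&(P[:,2]>.288)&(P[:,2]<.303)]
s=least_squares(lambda p:np.hypot(Q[:,0]-p[0],Q[:,1]-p[1])-.0285,[.482,-.022],loss='soft_l1',f_scale=.001);print('collar',s.x,len(Q),Q[:,2].max())
S=P[(np.hypot(P[:,0]-.482,P[:,1]+.022)<.025)&(P[:,2]>.205)&(P[:,2]<.245)]
s=least_squares(lambda p:np.hypot(S[:,0]-p[0],S[:,1]-p[1])-(.008+.003*(S[:,2]-.208)/.04),[.482,-.022],loss='soft_l1',f_scale=.001);print('stem',s.x,len(S),S[:,2].min())
E
```

```text
172 250 257 [0.4467 0.003  0.208 ] [ 0.4896 -0.0296  0.2422]
173 250 257 [0.4498 0.0007 0.208 ] [ 0.4897 -0.0293  0.2398]
174 251 257 [ 0.4529 -0.0017  0.208 ] [ 0.4897 -0.0282  0.238 ]
175 251 257 [ 0.456 -0.004  0.208] [ 0.4913 -0.0297  0.2356]
176 251 257 [ 0.4591 -0.0063  0.208 ] [ 0.4905 -0.0307  0.2327]
177 251 257 [ 0.4621 -0.0086  0.208 ] [ 0.49   -0.0297  0.2297]
178 252 257 [ 0.4651 -0.0109  0.208 ] [ 0.4907 -0.0285  0.2278]
179 252 257 [ 0.4681 -0.0132  0.208 ] [ 0.4886 -0.0266  0.2242]
180 252 257 [ 0.4711 -0.0155  0.208 ] [ 0.4885 -0.0273  0.2223]
181 252 257 [ 0.4741 -0.0177  0.208 ] [ 0.4874 -0.0266  0.2186]
182 252 257 [ 0.477  -0.0199  0.208 ] [ 0.4884 -0.0269  0.2167]
183 252 256 [ 0.48   -0.0222  0.208 ] [ 0.4885 -0.0283  0.2145]
184 253 256 [ 0.4829 -0.0244  0.208 ] [ 0.488  -0.0268  0.2118]
220
collar [ 0.48310671 -0.02334757] 290 0.30294437602609114
stem [ 0.48153249 -0.02303239] 131 0.20623413548605096
```

```bash
python3 - <<'E'
from h import *
x,y=.4825,-.0218
r.move_linear([x,y,.235],vel=.12)
f0=r.current_contact_force()
for z in np.r_[.215,.205,.195,np.arange(.190,.1785,-.002)]:
    r.move_linear([x,y,z],vel=.04)
    f=r.current_contact_force()-f0; print(round(z,4),f.round(1))
    if np.linalg.norm(f)>4: break
r.set_gripper(1.0)
r.sleep(.3)
print(r.current_tool_pos(),r.current_contact_force().round(2),r.current_t())
r.move_linear([x,y,.30],vel=.15)
r.move_to([.531,-.3195,.30],[1,0,0,0])
out=[]
for k in("scene","top"):
    im=optics.get_image(k); np.save(k+'2',im,allow_pickle=True)
    u,v=((256,225),(295,222))[k=="top"]
    out.append(cv2.resize(im['pixels'][v-40:v+40,u-40:u+40,::-1],(400,400),interpolation=cv2.INTER_CUBIC))
    W,_,_=cloud(im);P=W.reshape(-1,3);P=P[np.isfinite(P[:,2])];Q=P[(np.hypot(P[:,0]-.482,P[:,1]+.022)<.045)&(P[:,2]>.15)]
    print(k,Q[:,2].max(),Q.mean(0),[Q[Q[:,2]>.175].mean(0)])
cv2.imwrite('pics/s2.png',np.hstack(out));print(r.current_t())
E
```

```text
0.215 [ 0.8 -1.4 -0.5]
0.205 [-0.7 -0.8  0.2]
0.195 [-0.6 -1.6 -0.2]
0.19 [ 0.2 -1.5 -0. ]
0.188 [ 0.8 -1.9  0.2]
0.186 [ 0.9 -1.  -1.1]
0.184 [-0.  -0.3 -0.3]
0.182 [0.1 0.6 1.6]
0.18 [-4.8  1.7 14.1]
[ 0.48247231 -0.02179951  0.17996466] [0.4  0.01 0.17] 10.3083
scene 0.18333650916583422 [ 0.48129681 -0.02370386  0.16817366] [array([ 0.48355763, -0.02576482,  0.17905621])]
top 0.18566965851133777 [ 0.47964294 -0.02114759  0.1652503 ] [array([ 0.47884062, -0.01993032,  0.18043381])]
13.6333
```

View pics/s2.png

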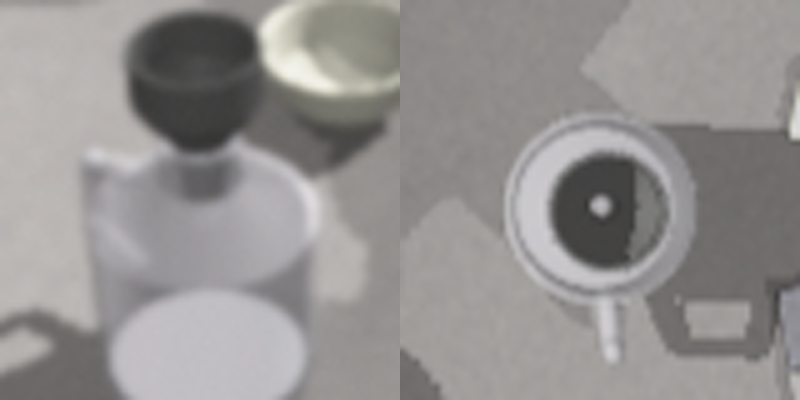

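The funnel is seated and upright: rim level in the scene view at about (195,60) and centred on the jug in the top view at about (610,207). Now I'll grip the cap bar.

```bash
python3 - <<'E'
from h import *
from scipy.spatial.transform import Rotation as R
q=(R.from_euler('z',.045)*R.from_quat([1,0,0,0])).as_quat()
r.move_linear([.531,-.3197,.26],rot=q,vel=.1)
f0=r.current_contact_force();t0=r.current_torque()
r.move_linear([.531,-.3197,.2225],vel=.05)
print((r.current_contact_force()-f0).round(2))
r.set_gripper(0,70)
print(r.current_opening(),r.current_finger_force(),(r.current_contact_force()-f0).round(2),(r.current_torque()-t0).round(2))
for dz in(.003,.006,.0075,.0085):
    r.move_linear([.531,-.3197,.2225-dz],vel=.02); r.sleep(.1)
    print(dz,(r.current_contact_force()-f0).round(2),r.current_tool_pos().round(4))
print(r.current_t())
E
```

```text
[ 0.23 -0.73  0.12]
0.11780382246820226 70.40790796279907 [-1.52 -0.42  2.53] [ 0.02  0.1  -0.01]
0.003 [-1.27  0.65  5.29] [ 0.5311 -0.3198  0.2197]
0.006 [-1.54  1.    6.75] [ 0.5311 -0.3198  0.2169]
0.0075 [-2.78  1.04  6.85] [ 0.5311 -0.3198  0.2155]
0.0085 [-2.73  1.85  8.26] [ 0.5311 -0.3198  0.2146]
17.25
```

```bash
python3 - <<'E'
from h import *
from scipy.spatial.transform import Rotation as R
p=[.531,-.3197,.2225-.0092]
q=lambda a:(R.from_euler('z',.045+a)*R.from_quat([1,0,0,0])).as_quat()
r.move_linear(p,vel=.02)
for a in np.arange(.15,1.36,.15):
    r.move_to(p,q(a)); f=r.current_contact_force()
    print(a.round(2),f.round(1),r.current_torque().round(2),r.current_tool_pos().round(4),r.current_opening())
    if np.linalg.norm(f)>30: break
print(r.current_t())
E
```

```text
0.15 [-1.6 -0.1  8.3] [0.13 0.2  0.05] [ 0.5314 -0.32    0.2141] 0.12214226498862316
0.3 [-0.5  1.2  7.7] [0.08 0.04 0.01] [ 0.5315 -0.32    0.2142] 0.12236614609343213
0.45 [ 0.  -0.1  8.1] [0.03 0.03 0.  ] [ 0.5316 -0.32    0.2142] 0.12245905100566082
0.6 [0.2 0.2 9. ] [0.03 0.02 0.09] [ 0.5316 -0.32    0.2142] 0.12163285004349615
0.75 [ 0.2 -0.3  7.1] [0.03 0.02 0.04] [ 0.5316 -0.32    0.2142] 0.12029380441390304
0.9 [-0.1  0.   8.3] [0.08 0.07 0.04] [ 0.5316 -0.32    0.2142] 0.12370501581767736
1.05 [-0.7  0.1  7.7] [ 0.08  0.02 -0.02] [ 0.5316 -0.32    0.2142] 0.11913014249613209
1.2 [0.1 0.8 8.3] [ 0.02  0.05 -0.02] [ 0.5316 -0.32    0.2142] 0.12387979873512053
1.35 [-0.3 -0.2  7.8] [0.03 0.   0.04] [ 0.5316 -0.32    0.2142] 0.12354729017491356
19.9
```

```bash
python3 - <<'E'
from h import *
for z in(.218,.2225,.227,.235):
    r.move_linear([.531,-.3197,z],vel=.04); print(z,r.current_contact_force().round(1),r.current_opening())
    if r.current_contact_force()[2]<-15: raise SystemExit
r.move_linear([.531,-.3197,.3025],vel=.1); r.sleep(.5)
print(r.current_opening(),r.current_finger_force(),r.current_contact_force().round(2),r.current_tool_pos())
im=optics.get_image('scene');cv2.imwrite('pics/e.png',im['pixels'][...,::-1]);print(r.current_t())
E
```

```text
0.218 [ 1.2 -0.2  5.4] 0.12649116799636703
0.2225 [ 1.8 -0.4  3.4] 0.12206698127370867
0.227 [-0.8 -0.9 -1.1] 0.12360859587236929
0.235 [-0.   0.1 -0.6] 0.11988588680810623
0.12380350887944663 70.03689050674438 [ 0.27 -0.67 -1.71] [ 0.5310057  -0.31969283  0.30241657]
22.425
```

View pics/e.png

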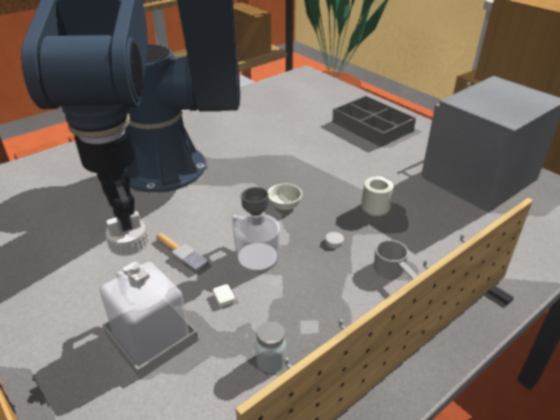

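The cap is held level at about (127,235), above the bare neck at (133,272). The funnel is still seated in the open jug at (256,203), and nothing else on the table has moved.

```bash
python3 -c "
from cell import r
print(r.hand_in())"
```

```text
the job is handed in; nothing more can be done
None
```

The job is handed in (no verdict came back): the funnel is seated and released in the open jug, and the safety cap is unlocked and held level about 8 cm above its jug, at about 22.4 s on the robot's clock.

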